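# Ready the bench balance: unlock, switch on, tare

### The arm

A 6-joint arm with a two-finger parallel gripper is mounted at the origin on the work surface. World frame = base frame: x ahead of the robot, y to its left, z up, the work surface at z = 0. Lengths are in m, angles in rad, forces in N, time in s.
With the tool pointing down it reaches from about 0.375 to 0.925 m from the base axis. Payload 5.7 kg.
Tool frame: the origin (TCP) lies where the fingers leave the gripper's body, on its centre line; the fingertips stand 73 mm ahead of it and the grasp point (between the pads) lies robot.grip_depth ahead of it (robot.grip_depth is the distance from the TCP to the grasp point, in m); y points along the fingers, x is the direction in which the jaws open and shut, and the axes are right-handed (so a half turn about y gives the same grasp; the last joint's range is limited). The gripper opens to 85 mm and grips with 20 to 120 N. Pads are 22 mm wide; open, the fingers measure 114 mm over their backs; the gripper's body (76 mm by 85 mm) begins 54 mm behind the grasp point. The pads swing forward as they close: fully open they stand 13 mm farther back than shut.
Start: joints at [-1.379, 0.359, 1.51, -0, 1.272, -0.115], TCP at [0.181, -0.572, 0.304] pointing down, gripper open.
Joint ranges: [-2.97, 2.97], [-1.01, 2.36], [0.21, 2.38], [-0.96, 4.11], [0.2, 2.71], [-2.98, 2.98]. Speed limits (rad/s): [2.39, 2.39, 3.14, 3.14, 3.14, 3.14].

### API

Orientations are given as [roll, pitch, yaw] about the fixed x, y, z axes, in that order (R = Rz(yaw) Ry(pitch) Rx(roll)).
In Python, from cell import robot gives the robot as it stands.
- The arm moves only by the shell command python3 -m pendant 'ROWS' [FORCE]. ROWS is JSON, a list of rows, each a list of 7 numbers: the turn, a rotation vector about the tool's x, y, z in rad, then the shift along the tool's x, y, z in m, then the opening, from 0 (shut) to 1 (fully open). In form: [[rx, ry, rz, dx, dy, dz, fingers], ...]. A call has 1 to 20 rows; each row shifts and turns the commanded pose from where the row before left it, along the tool's axes as they then stand; what a row does not reach is not made up. A row lasts 1/10 s, in which the tool goes at most 50 mm and 8.59 degrees, less where a joint would pass 70% of its speed; a pose out of reach is approached as far as the arm can. A call is refused whole if a number of a shift passes 0.05 or a number of a turn 0.15, either way. A call with a gripper value outside its range is refused whole. The fingers move at their own pace and stop on an object; FORCE is the grip in N (left out, the last holds). Time passes only in rows, so rows that do not move let the fingers close. It gives the time, the measured TCP pose, the force and the opening at its end, in the units of the state.
- robot.state(): the state, without advancing time (a new reading comes with each control period).
- robot.read_camera(name): name is "side" or "top" or "wrist"; returns (picture, depth): 400x640x3 uint8, blue, green, red; 400x640 float32, m along the optical axis (not along the pixel's ray), 0 where there is no reading.
- robot.calibration(name): a dict with "fovy" (degrees; the focal length in pixels is half the picture's height over the tangent of half this angle, whatever the lens; pixels are square), "cx", "cy" (the principal point, pixels), "extrinsics" (4x4, takes a point from camera to world coordinates); the wrist camera has in their place "mount" (4x4, takes a point from camera to tool coordinates, whose origin is the TCP and whose axes are the tool frame's). Camera axes: x right, y down, z forward; pixel columns grow to the right and rows downward; lengths in m; the calibration is good to about 2 mm. A picture is of the moment at which its call begins: read the wrist's pose just before it. calibration takes no time and is no camera call.
- robot.close_job(): hands the job in, once; it reports no verdict.
The state is a dict: "clock": time; "joint_pos": joint angles; "qd": joint speeds; "tau": joint torques, N m; "position": TCP position; "eef_rot": TCP orientation; "wrist_force": force on the tool from outside, world axes, zero at the start; "torque": the same for the moment, N m; "width": finger opening in m.
Only numpy, scipy, OpenCV 4.12 (cv2) and the standard library are available. Lean on these libraries where they do the work, as an engineer would, in place of code of your own. Each camera call takes 0.05 s, during which the arm holds its last target. There are 200 camera calls.

### The job

Get the balance ready for weighing into the beaker on its pan: first push the round pan-lock plunger fully in, then press the raised end of the rocker switch fully down to turn the balance on, and last press the wide bar-shaped tare key all the way down, pause there for a moment, and let it spring back up. Do not press the small square key, and leave the two beakers, the flask and the bottle standing where they are.

Things in the scene. Friction and masses are not known exactly. Their poses are not given: they have to be found in the camera images.
- balance: white balance, fixed, 300 mm deep (x), 280 wide (y); origin on the table under its centre; own -x side roughly faces the robot. Front 100 mm is a flat key deck, top 56 mm above the table: four black controls facing up, in steel bezels 4 mm high, at own x -100, y -99, -33, 33, 99 mm, order varies. Display slope (own x -44 to -15) rises to 77 mm; pan 156 mm across, top at 90, centred at own x +65
- lock_top (a point): centre of the top face of the pan-lock plunger: upright round plunger, 27 mm across; when out its top is about 15 mm above the deck (71 mm above the table). The point moves with it
- lock (a joint): travel of the pan-lock plunger in m: 0 is out, 0.007 is fully in (top then still 8 mm above the deck). It resists with about 3 N of friction and stays where it is pushed
- rocker_press (a point): point on top of the rocker's raised (pan-side) wing, 20 mm from the pivot; moves with it, from 8 mm above pivot height down to pivot height (66 mm above the table). Rocker 26 mm wide, 58 long (balance's x): two flat 29 mm wings in a shallow V; pivot line along the balance's y, 10 mm above the deck. Press clear of the front wing, which rises as the raised one goes down
- rocker (a joint): rocker angle in rad: 0 is off (pan-side wing raised by 0.42 rad), 0.42 is fully on (pan-side wing level, front wing raised). About 3 N at the point moves it; it stays where it is left
- tare_top (a point): centre of the top face of the tare key: a bar 46 mm wide (balance's y) by 22 mm (balance's x), top about 12 mm above the deck (68 mm above the table) when up. The point moves with the key
- tare (a joint): travel of the tare key in m: 0 is up, 0.005 is fully down; spring return, 1.5 N to start and 5 N fully down
- menu_top (a point): centre of the top face of the small square key, 18 by 18 mm, top about 12 mm above the deck; must not be pressed
- menu (a joint): travel of the small square key in m: 0 is up, 0.005 fully down; spring return, about 1 to 4 N
- pan_beaker: glass beaker standing on the pan, 60 mm across, 80 mm high; origin at the centre of its underside
- spare_beaker: smaller glass beaker on the table at the balance's left (+y) side, 52 mm across, 62 mm high; origin at the centre of its underside
- bottle: white reagent bottle with a screw cap on the table at the balance's left side, 72 mm across, 170 mm high; origin at the centre of its underside
- flask: glass conical flask on the table at the balance's right side, 82 mm across at the foot, 132 mm high; origin at the centre of its underside
Mind the look-alikes: they are no part of the job. What is shaped like the bottle but blue or orange is not meant. What is shaped like the pan_beaker but pink is not meant.

How it is judged:
By the outcome, as a careful person would: the job done as asked, in the order asked, and still so for the second after the job is handed in, with the robot touching nothing.
It also fails if it takes over 48 s, if anything falls off the work surface, if the arm or the gripper's body presses on something with over 40 N, if the wrist force passes 120 N, or if a joint passes its speed limit or range.

## Working session

There is one attempt and no reset: what is moved stays moved. The work goes in short steps, Python scripts to look and compute and a shell command to move; the robot and the scene stay as the last step left them, time stands still between calls to the robot, and variables do not carry over. Pictures are saved under pics/ and viewed, about 8 in all and at most 12, crops included, and the job is handed in when it is done.

```bash
mkdir -p pics; cat > h.py <<'E'
import numpy as np, cv2
from cell import robot
from scipy.spatial.transform import Rotation as R
def snap(n,f):
    s=robot.state(); im,d=robot.read_camera(n); c=robot.calibration(n)
    if 'extrinsics' in c: T=np.array(c['extrinsics'])
    else:
        W=np.eye(4); W[:3,:3]=R.from_euler('xyz',s['eef_rot']).as_matrix(); W[:3,3]=s['position']; T=W@np.array(c['mount'])
    fl=200/np.tan(np.radians(c['fovy'])/2)
    np.savez('pics/'+f+'.npz',im=im,d=d,T=T,k=[fl,c['cx'],c['cy']]); cv2.imwrite('pics/'+f+'.png',im)
    return im,d
def cloud(f):
    z=np.load('pics/'+f+'.npz'); fl,cx,cy=z['k']; d=z['d']
    v,u=np.mgrid[:400,:640]; p=np.stack([(u-cx)/fl*d,(v-cy)/fl*d,d],-1)
    return p@z['T'][:3,:3].T+z['T'][:3,3], z['im'], d
E
python3 -c "
from h import *
print(robot.state(), robot.grip_depth)
for n in ['top','side']: snap(n,n+'1'); print(robot.calibration(n))
print(robot.calibration('wrist'))
cv2.imwrite('pics/both1.png',cv2.resize(np.vstack([cv2.imread('pics/top1.png'),cv2.imread('pics/side1.png')]),None,fx=.75,fy=.75))
"
```

```text
{'clock': 0.0, 'joint_pos': array([-1.37908587e+00,  3.59478902e-01,  1.51144322e+00,  3.60093577e-05,
        1.27252951e+00, -1.15112080e-01]), 'qd': array([0.0008593 , 0.00047266, 0.00049193, 0.00017506, 0.00044787,
       0.00136251]), 'tau': array([-1.45784838e-03, -5.27623808e+01, -2.78620738e+01, -1.81451546e-04,
        1.31269536e-02,  3.98670670e-07]), 'position': array([ 0.18110691, -0.57142664,  0.30306492]), 'eef_rot': array([-1.57054864,  0.00184273, -1.26398418]), 'wrist_force': array([ 0.81525403,  0.0671064 , -0.14186604]), 'torque': array([ 0.00743839,  0.00542112, -0.01242712]), 'width': 0.08529933498749354} 0.0539
{'fovy': 51.396973425504314, 'cx': 320.5267186780765, 'cy': 195.45851211520778, 'extrinsics': array([[ 0.01661035, -0.98306816,  0.18248588,  0.46841303],
       [-0.99985043, -0.01721048, -0.00170541,  0.10254039],
       [ 0.0048172 , -0.18243025, -0.983207  ,  0.99656797],
       [ 0.        ,  0.        ,  0.        ,  1.        ]])}
{'fovy': 48.458152956565655, 'cx': 320.4827000097814, 'cy': 210.2227571672241, 'extrinsics': array([[-9.72043372e-01, -1.76878259e-01,  1.54420737e-01,
         4.49268773e-01],
       [-2.34801338e-01,  7.31917702e-01, -6.39659917e-01,
         7.80799161e-01],
       [ 1.18661782e-04, -6.58035378e-01, -7.52987003e-01,
         8.72445014e-01],
       [ 0.00000000e+00,  0.00000000e+00,  0.00000000e+00,
         1.00000000e+00]])}
{'fovy': 66.81170272288307, 'cx': 316.32123448653164, 'cy': 197.58195685216222, 'mount': array([[ 9.99999942e-01,  1.96296730e-04, -2.79643206e-04,
        -8.63260114e-04],
       [ 3.23383365e-04, -2.79675907e-01,  9.60094413e-01,
        -6.94665764e-02],
       [ 1.10253926e-04, -9.60094448e-01, -2.79675954e-01,
         7.12706306e-02],
       [ 0.00000000e+00,  0.00000000e+00,  0.00000000e+00,
         1.00000000e+00]])}
```

View pics/both1.png

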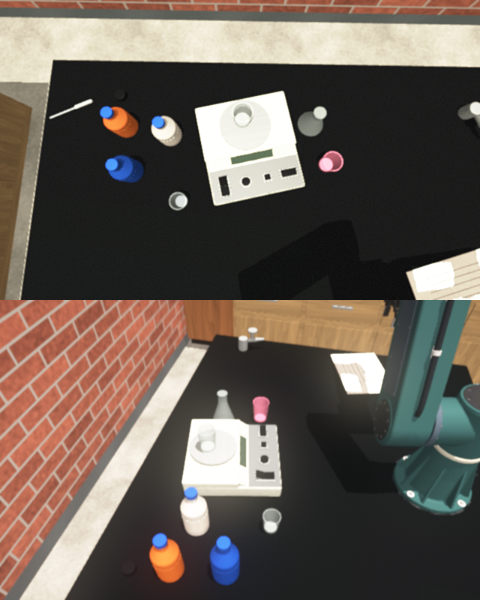

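The top view, scaled by 0.75, shows the balance with four controls in a row, left to right. The rocker is at (224,185), the round plunger at (246,181), the small square key at (267,177) and the wide bar at (289,172). Next I'll crop and measure.

```bash
python3 -c "
from h import *
p,im,d=cloud('top1')
cv2.imwrite('pics/crop1.png',cv2.resize(im[205:275,270:410],None,fx=5.7,fy=5.7,interpolation=cv2.INTER_CUBIC))
m=(abs(p[...,2]-.056)<.006)&(p[...,0]>.3)&(p[...,0]<.8)&(abs(p[...,1])<.35)
q=p[m][:,:2].astype(np.float32); 
n,lab,st,ce=cv2.connectedComponentsWithStats(m.astype(np.uint8)); k=1+st[1:,4].argmax(); q=p[lab==k][:,:2].astype(np.float32)
print(cv2.minAreaRect(q), q.min(0),q.max(0))
# dark blobs on the deck
hull=np.zeros(m.shape,np.uint8); cv2.fillPoly(hull,[cv2.convexHull(np.argwhere(lab==k)[:,::-1].astype(np.int32))],1)
g=(im.max(2)<70)&(cv2.erode(hull,np.ones((5,5)))>0)
n,lab,st,ce=cv2.connectedComponentsWithStats(g.astype(np.uint8))
for i in range(1,n):
  if st[i,4]>15: print(st[i],ce[i],np.median(p[lab==i],0), p[lab==i].mean(0))
"
```

```text
((0.5589039325714111, 0.054942287504673004), (0.13050666451454163, 0.27926334738731384), 12.851935386657715) [ 0.4662994  -0.09231119] [0.64049184 0.20425618]
[375 224  20  11 143] [384.62937063 229.23076923] [ 0.56667998 -0.04414441  0.06791134] [ 0.5663302  -0.04394268  0.06804155]
[353 233   7   6  33] [356.12121212 235.42424242] [0.55223644 0.02017303 0.06789668] [0.55137775 0.01993116 0.067986  ]
[292 235  14  25 224] [298.59821429 247.27232143] [0.52343488 0.14705365 0.06824435] [0.52283662 0.14761581 0.06912641]
[323 237  10  10  70] [327.62857143 241.34285714] [0.5376161  0.08271319 0.07070958] [0.53692988 0.08344456 0.07062319]
```

View pics/crop1.png

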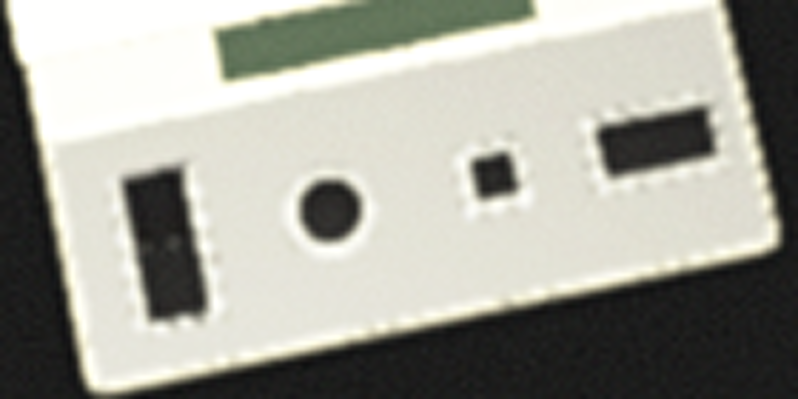

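The crop confirms the order: rocker, round plunger, small square key, then the bar key at far right. The balance yaw is about 12.85°. I'm closing the fingers, aligning the tool with the balance and moving above the plunger at the current height.

```bash
python3 -m pendant '[[0,0.0825,0,0,0,0,0],[0,0,0,-0.02,0,0.018,0],[0,0,0,-0.035,0,0.031,0],[0,0,0,-0.035,0,0.031,0],[0,0,0,-0.035,0,0.031,0],[0,0,0,-0.035,0,0.031,0],[0,0,0,-0.035,0,0.031,0],[0,0,0,-0.035,0,0.031,0],[0,0,0,-0.035,0,0.031,0],[0,0,0,-0.035,0,0.031,0],[0,0,0,-0.035,0,0.031,0],[0,0,0,-0.035,0,0.031,0],[0,0,0,-0.035,0,0.031,0],[0,0,0,-0.035,0,0.031,0],[0,0,0,-0.035,0,0.031,0],[0,0,0,-0.035,0,0.031,0],[0,0,0,-0.035,0,0.031,0],[0,0,0,-0.015,0,0.013,0],[0,0,0,0,0,0,0],[0,0,0,0,0,0,0]]'
python3 -c "
from h import *
snap('wrist','w1'); s=robot.state(); print(s['position'],s['eef_rot'],s['wrist_force'],s['width'])"
```

```text
clock: 2.1
position: [0.5397, 0.0844, 0.3033]
eef_rot: [-1.572, -0.0, -1.345]
wrist_force: [-0.2, -0.0, -0.1]
width: -0.0001
[0.53945754 0.08377836 0.30346508] [-1.57237261e+00 -1.50441344e-04 -1.34635318e+00] [0.28761588 0.08527217 0.38039915] 0.00012377648531477266
```

View pics/w1.png

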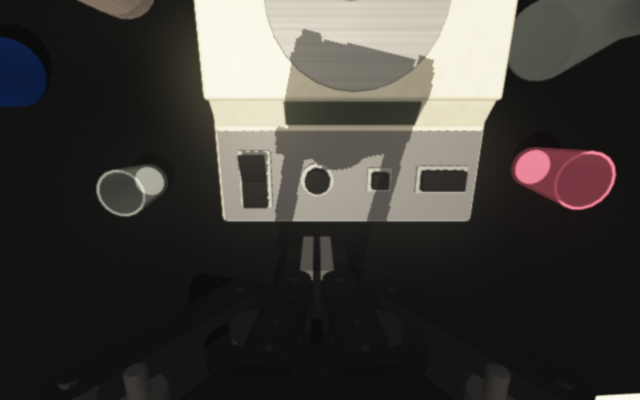

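The wrist view shows the rocker at (255,180), the plunger at (317,180), the square key at (380,180), the tare bar at (443,180) and the shut fingertips at (317,240). Now I'll convert these to tool-axis offsets.

```bash
python3 -c "
from h import *
p,im,d=cloud('w1'); z=np.load('pics/w1.npz'); c=robot.calibration('wrist'); 
s=robot.state(); Rm=R.from_euler('xyz',s['eef_rot']).as_matrix()
t=(p-s['position'])@Rm
for n,(u,v,w,h) in dict(rock=(255,180,17,32),lock=(317,180,18,18),menu=(380,180,12,12),tare=(443,180,28,14)).items():
  sl=np.s_[v-h:v+h,u-w:u+w]; g=(im[sl].max(2)<50)&(p[sl][...,2]>.06)
  k=p[sl][g]; q=t[sl][g]; print(n,g.sum(),'world mid',(k.min(0)+k.max(0))/2,k.mean(0),'tool mid',((q.min(0)+q.max(0))/2).round(4),'ext',np.ptp(q,axis=0).round(4),np.median(k[:,2]))
sl=np.s_[232:262,300:335]; q=t[sl].reshape(-1,3); q=q[(q[:,1]<.1)&(q[:,1]>0)]; print('tips',q.min(0),q.max(0))
"
```

```text
rock 470 world mid [0.55234445 0.13121143 0.2175257 ] [0.51565405 0.14742304 0.06746812] tool mid [-0.0398  0.0859  0.022 ] ext [0.0766 0.3105 0.099 ] 0.0666100205737834
lock 88 world mid [0.54029967 0.08510877 0.06850228] [0.54191941 0.08256176 0.06977007] tool mid [-0.0003  0.235   0.0018] ext [0.0194 0.0063 0.0231] 0.06983648392783182
menu 226 world mid [0.57739955 0.05662634 0.21870938] [0.55451068 0.02091916 0.06858229] tool mid [0.0356 0.0847 0.0321] ext [0.0741 0.3081 0.0789] 0.06724953839585351
tare 786 world mid [0.58210002 0.01785527 0.21688499] [ 0.56902643 -0.04167271  0.06990848] tool mid [0.0751 0.0865 0.031 ] ext [0.1532 0.3118 0.081 ] 0.0672934000590914
tips [-0.00945455  0.04230655  0.00638391] [0.00719231 0.0705392  0.01235298]
```

```bash
python3 -m pendant '[[0,0,0,0,0.04,0,0],[0,0,0,0,0.04,0,0],[0,0,0,0,0.04,0,0],[0,0,0,0,0.03,0,0],[0,0,0,0,0,0,0],[0,0,0,0,0,0,0]]'; python3 -m pendant '[[0,0,0,0,0.004,0,0],[0,0,0,0,0.004,0,0],[0,0,0,0,0,0,0],[0,0,0,0,0,0,0]]';  python3 -m pendant '[[0,0,0,0,0.002,0,0],[0,0,0,0,0.002,0,0],[0,0,0,0,0,0,0]]'
```

```text
clock: 2.75
position: [0.5398, 0.0833, 0.1542]
eef_rot: [-1.572, 0.0, -1.348]
wrist_force: [-0.1, 0.1, 0.5]
width: -0.0
clock: 3.15
position: [0.5405, 0.0844, 0.1466]
eef_rot: [-1.57, -0.0, -1.346]
wrist_force: [0.2, -0.3, -0.1]
width: 0.0004
clock: 3.45
position: [0.5405, 0.0844, 0.1419]
eef_rot: [-1.57, 0.0, -1.346]
wrist_force: [0.5, 0.1, 0.1]
width: 0.0002
```

```bash
python3 -m pendant '[[0,0,0,0,0.002,0,0],[0,0,0,0,0,0,0]]'; python3 -m pendant '[[0,0,0,0,0.002,0,0],[0,0,0,0,0,0,0]]';  python3 -m pendant '[[0,0,0,0,0.002,0,0],[0,0,0,0,0,0,0]]';  python3 -m pendant '[[0,0,0,0,0.001,0,0],[0,0,0,0,0,0,0]]'
```

```text
clock: 3.65
position: [0.5404, 0.0844, 0.1398]
eef_rot: [-1.57, 0.0, -1.347]
wrist_force: [0.4, -0.3, 1.1]
width: -0.0002
clock: 3.85
position: [0.5403, 0.0844, 0.1378]
eef_rot: [-1.571, 0.0, -1.346]
wrist_force: [0.6, -0.9, 1.1]
width: 0.0
clock: 4.05
position: [0.5403, 0.0844, 0.1365]
eef_rot: [-1.57, 0.0, -1.346]
wrist_force: [-1.7, -0.1, 8.8]
width: 0.0003
clock: 4.25
position: [0.5404, 0.0844, 0.1363]
eef_rot: [-1.57, -0.0, -1.346]
wrist_force: [-3.5, -0.6, 17.2]
width: -0.0003
```

The plunger hit its stop at tip height 63.3 mm against an expected 64 mm, with 17 N. I'm lifting, shifting over the rocker's raised wing and taking a close look.

```bash
python3 -m pendant '[[0,0,0,0,-0.02,0,0],[0,0,0,0,-0.03,0,0],[0,0,0,0,-0.03,0,0],[0,0,0,-0.033,0,0.01,0],[0,0,0,-0.033,0,0.009,0],[0,0,0,0,0,0,0],[0,0,0,0,0,0,0]]'
python3 -c "
from h import *
snap('wrist','w2'); snap('top','t2'); snap('side','s2');
a=cv2.imread('pics/w2.png')[60:330,150:550]
s=cv2.resize(cv2.imread('pics/s2.png')[140:270,220:400],None,fx=3,fy=3)
a=cv2.resize(a,(578,390)); 
cv2.imwrite('pics/c2.png',cv2.resize(np.hstack([a,s]),None,fx=.7,fy=.7))
p,im,d=cloud('t2'); print(np.median(p[239:244,325:331],axis=(0,1)))
"
```

```text
clock: 4.95
position: [0.5434, 0.1533, 0.2144]
eef_rot: [-1.572, -0.0, -1.345]
wrist_force: [0.1, -0.8, -0.4]
width: -0.0003
[0.49835732 0.09441942 0.59641694]
```

View pics/c2.png

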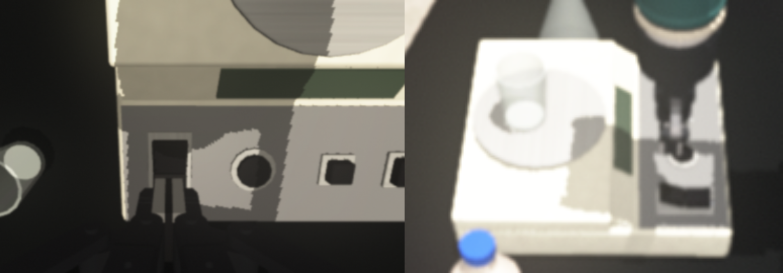

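The fingertips line up with the rocker in y, and the rocker is at (170,158) in the view with its raised wing just ahead of the tips. Pressing it now.

```bash
python3 -c "
from h import *
p,im,d=cloud('w2')
for c in [(.5395,.084),(.554,.0202)]:
  m=np.hypot(p[...,0]-c[0],p[...,1]-c[1])<.007; print(m.sum(),np.median(p[m],0))
"
python3 -m pendant '[[0,0,0,0,0.03,0,0],[0,0,0,0,0.025,0,0],[0,0,0,0,0,0,0],[0,0,0,0,0,0,0]]'; python3 -m pendant '[[0,0,0,0,0.003,0,0],[0,0,0,0,0.003,0,0],[0,0,0,0,0.003,0,0],[0,0,0,0,0.003,0,0],[0,0,0,0,0,0,0]]';  python3 -m pendant '[[0,0,0,0,0.003,0,0],[0,0,0,0,0,0,0]]'; python3 -m pendant '[[0,0,0,0,0.003,0,0],[0,0,0,0,0,0,0]]'
```

```text
238 [0.53944164 0.08402701 0.06337369]
240 [0.55402217 0.02032694 0.06749283]
clock: 5.5
position: [0.5438, 0.1522, 0.1598]
eef_rot: [-1.572, 0.0, -1.347]
wrist_force: [0.7, -0.1, -0.1]
width: 0.0001
clock: 6.0
position: [0.5446, 0.153, 0.1481]
eef_rot: [-1.569, 0.0, -1.346]
wrist_force: [0.2, 0.3, 1.9]
width: 0.0
clock: 6.2
position: [0.5448, 0.1531, 0.1451]
eef_rot: [-1.569, 0.0, -1.346]
wrist_force: [1.7, -0.5, 3.4]
width: -0.0001
clock: 6.4
position: [0.5443, 0.153, 0.1418]
eef_rot: [-1.57, 0.0, -1.346]
wrist_force: [2.3, 0.6, 1.6]
width: 0.0002
```

The plunger top reads 63.4 mm, so it is in. The square key reads 67.5 mm, so it is still up. I'm continuing with the rocker.

```bash
python3 -m pendant '[[0,0,0,0,0.002,0,0],[0,0,0,0,0,0,0]]'; python3 -m pendant '[[0,0,0,0,0.002,0,0],[0,0,0,0,0,0,0]]';  python3 -m pendant '[[0,0,0,0,0.001,0,0],[0,0,0,0,0,0,0]]'; python3 -m pendant '[[0,0,0,0,0.001,0,0],[0,0,0,0,0,0,0]]'
```

```text
clock: 6.6
position: [0.5438, 0.1528, 0.1396]
eef_rot: [-1.572, 0.0, -1.346]
wrist_force: [2.2, 0.6, 2.1]
width: 0.0
clock: 6.8
position: [0.5438, 0.1529, 0.1386]
eef_rot: [-1.571, 0.0, -1.346]
wrist_force: [-1.6, -0.2, 10.8]
width: -0.0001
clock: 7.0
position: [0.5438, 0.1529, 0.1385]
eef_rot: [-1.571, -0.0, -1.346]
wrist_force: [-2.5, -0.9, 20.4]
width: 0.0003
clock: 7.2
position: [0.5438, 0.1529, 0.1384]
eef_rot: [-1.57, -0.0, -1.346]
wrist_force: [-6.2, -1.5, 28.2]
width: -0.0003
```

The rocker is at its stop: tip height 65.4 mm and force rising to 28 N. I'm lifting and crossing well above the square key to the tare bar, checking the rocker on the way.

```bash
python3 -m pendant '[[0,0,0,0,-0.02,0,0],[0,0,0,0,-0.03,0,0],[0,0,0,0,-0.03,0,0],[0,0,0,0.04,0,-0.01,0],[0,0,0,0.04,0,-0.01,0],[0,0,0,0.04,0,0,0],[0,0,0,0.04,0,0,0],[0,0,0,0.037,0,0,0],[0,0,0,0,0,0,0],[0,0,0,0,0,0,0]]'
python3 -c "
from h import *
snap('wrist','w3'); cv2.imwrite('pics/c3.png',cv2.imread('pics/w3.png')[60:330,20:500])
p,im,d=cloud('w3')
for n,c in dict(lock=(.5395,.084),menu=(.554,.0202),tare=(.5675,-.043),rock_pan=(.5435,.152),rock_front=(.505,.143)).items():
  m=np.hypot(p[...,0]-c[0],p[...,1]-c[1])<.004; print(n,m.sum(),np.median(p[m],0))
"
```

```text
clock: 8.2
position: [0.5672, -0.0441, 0.215]
eef_rot: [-1.574, 0.002, -1.349]
wrist_force: [-0.3, -0.2, 0.2]
width: 0.0003
lock 84 [0.53942402 0.0841668  0.0634713 ]
menu 86 [0.55398135 0.0204405  0.06741418]
tare 382 [ 0.56744945 -0.04303928  0.17982056]
rock_pan 83 [0.54384877 0.15177515 0.06576098]
rock_front 95 [0.50486947 0.14292019 0.07446543]
```

View pics/c3.png

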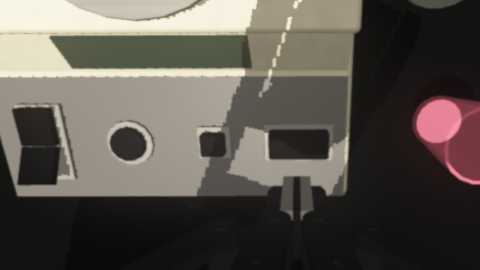

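In the crop the rocker is flipped, with the pan side at 65.8 mm and the front at 74.5 mm. The tare bar at (298,144) is centred ahead of the tips. Now I'll press the tare key.

```bash
python3 -m pendant '[[0,0,0,0,0.03,0,0],[0,0,0,0,0.03,0,0],[0,0,0,0,0.007,0,0],[0,0,0,0,0,0,0],[0,0,0,0,0,0,0]]'; python3 -m pendant '[[0,0,0,0,0.003,0,0],[0,0,0,0,0.003,0,0],[0,0,0,0,0.003,0,0],[0,0,0,0,0,0,0]]';  python3 -m pendant '[[0,0,0,0,0.002,0,0],[0,0,0,0,0,0,0]]'; python3 -m pendant '[[0,0,0,0,0.001,0,0],[0,0,0,0,0,0,0]]'
```

```text
clock: 8.75
position: [0.5687, -0.043, 0.1497]
eef_rot: [-1.57, -0.0, -1.345]
wrist_force: [0.0, -0.3, 0.1]
width: 0.0
clock: 9.15
position: [0.5687, -0.0437, 0.1401]
eef_rot: [-1.57, -0.0, -1.347]
wrist_force: [0.6, 0.3, 1.9]
width: 0.0001
clock: 9.35
position: [0.5687, -0.0437, 0.1381]
eef_rot: [-1.57, -0.0, -1.347]
wrist_force: [0.9, -0.0, 4.5]
width: -0.0
clock: 9.55
position: [0.5687, -0.0437, 0.1371]
eef_rot: [-1.57, -0.0, -1.347]
wrist_force: [0.9, 0.9, 3.6]
width: 0.0
```

```bash
python3 -m pendant '[[0,0,0,0,0.001,0,0],[0,0,0,0,0,0,0]]'; python3 -m pendant '[[0,0,0,0,0.001,0,0],[0,0,0,0,0,0,0]]'; python3 -m pendant '[[0,0,0,0,0.001,0,0],[0,0,0,0,0,0,0],[0,0,0,0,0,0,0],[0,0,0,0,0,0,0],[0,0,0,0,0,0,0]]'
```

```text
clock: 9.75
position: [0.5687, -0.0437, 0.1361]
eef_rot: [-1.57, -0.0, -1.346]
wrist_force: [0.1, -1.1, 4.4]
width: 0.0001
clock: 9.95
position: [0.5687, -0.0437, 0.1356]
eef_rot: [-1.57, -0.0, -1.346]
wrist_force: [-0.5, 0.8, 10.2]
width: 0.0002
clock: 10.45
position: [0.5687, -0.0437, 0.1354]
eef_rot: [-1.57, -0.0, -1.346]
wrist_force: [-2.9, 0.9, 17.4]
width: -0.0002
```

The key bottomed at 62.4 mm, with the force stepping from 4.4 N to 17 N. I'll hold a little longer, then lift, back off and check.

```bash
python3 -m pendant '[[0,0,0,0,0,0,0],[0,0,0,0,0,0,0],[0,0,0,0,0,0,0],[0,0,0,0,0,0,0],[0,0,0,0,0,0,0],[0,0,0,0,-0.01,0,0],[0,0,0,0,-0.03,0,0],[0,0,0,0,-0.04,0,0],[0,0,0,0,-0.04,0,0],[0,0,0,0,-0.04,0,0],[0,0,0,0,0,-0.03,0],[0,0,0,0,0,-0.03,0],[0,0,0,0,0,0,0],[0,0,0,0,0,0,0]]'
python3 -c "
from h import *
snap('wrist','w4'); snap('top','t4'); cv2.imwrite('pics/b4.png',np.hstack([cv2.imread('pics/w4.png'),cv2.imread('pics/t4.png')])[:, :][::1]); b=cv2.imread('pics/b4.png'); cv2.imwrite('pics/b4.png',cv2.resize(b,(800,250),interpolation=cv2.INTER_AREA))
p,im,d=cloud('w4')
for n,c in dict(lock=(.5395,.084),menu=(.554,.0202),tare=(.5675,-.043),rock_pan=(.5435,.152),rock_front=(.505,.143)).items():
  m=np.hypot(p[...,0]-c[0],p[...,1]-c[1])<.004; print(n,m.sum(),np.median(p[m],0))
a,b=cloud('top1')[1],cloud('t4')[1]
print(robot.state()['wrist_force'])
for n,(u,v) in dict(pan=(323,155),spare=(237,268),bottle=(222,173),flask=(415,163)).items():
  s=np.s_[v-22:v+22,u-22:u+22]; print(n,cv2.absdiff(a[s],b[s]).mean(), cv2.phaseCorrelate(a[s].mean(2),b[s].mean(2)))
"
```

```text
clock: 11.85
position: [0.5091, -0.0569, 0.2936]
eef_rot: [-1.572, 0.001, -1.347]
wrist_force: [0.9, 0.2, 0.2]
width: -0.0
lock 56 [0.53933168 0.08417292 0.06338574]
menu 57 [0.55395585 0.0202449  0.06762753]
tare 58 [ 0.56738117 -0.04303162  0.06761742]
rock_pan 59 [0.54329936 0.1521465  0.06548425]
rock_front 61 [0.50519679 0.14304406 0.07457446]
[-0.34981002  0.16947961  0.25740544]
pan 2.684745179063361 ((0.5163356343455376, 0.49314715860769454), 1.0070496127177975)
spare 2.9285468319559227 ((0.5396058406126443, 0.4941750124998805), 0.8671848447725427)
bottle 2.9137396694214877 ((0.49617097756097905, 0.5878330251464696), 0.9276185745605807)
flask 3.6508264462809916 ((0.43577510060511315, 0.4813286529588652), 1.0144701547598414)
```

View pics/b4.png

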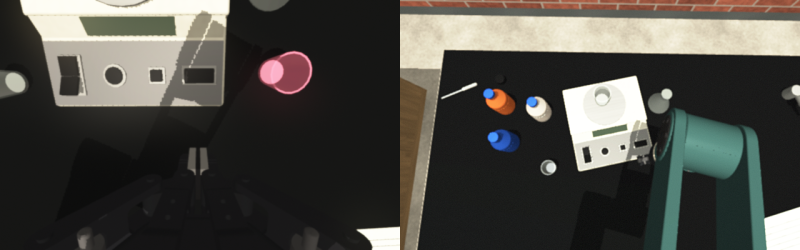

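The final views show the arm clear, the rocker on, the tare key up and the glassware in place. (The same ~0.5 px in every phase-correlation result looks like a method offset.) Handing in.

```bash
python3 -c "
from h import *
print(robot.close_job(), robot.state()['clock'])"
```

```text
the job is handed in; nothing more can be done
the job is handed in; nothing more can be done
```

The balance is ready for weighing. I worked the three controls in the order asked with the fingers shut, and handed the job in at about 12 s on the robot's clock. It gave no verdict.

| Control | While pressing | Final depth reading |
|---|---|---|
| Pan-lock plunger | reached its stop at about 17 N | top at 63.4 mm, fully in (64 expected) |
| Rocker switch | reached its stop at about 28 N | pan side at 65.5 mm, front raised to 74.6 mm, so on |
| Tare key | reached its stop at about 17 N, held there about 1 s | 67.6 mm, sprung back up |
| Small square key | not touched | 67.6 mm, still up |

- **Glassware:** the pan beaker, spare beaker, bottle and flask look unmoved between the first and last top pictures. The image shift came out at about 0.5 px for all four, which I took as an offset of the method.
- **Arm:** it was clear of everything at the end, with the wrist force near zero.
- **Disagreement:** the top and wrist cameras differed by about 3 mm on where the controls were. I aimed between the two, and every press reached its stop.

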